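# Park the kit case heavy end down

## Task

The closed blue kit case has something heavy shut in one end, and from outside nobody can tell which. Lift it off the desk by its carry handle to see which end sinks, then stand it on end, heavy end down, on the base of the aluminium parking stand between the two end plates, broad faces toward the plates, without dropping it. Then slide the orange end plate up until the case is held snugly between both plates, let go, and leave the other things on the desk where they are.

Things in the scene. Friction and masses are not known exactly. Their poses are not given: they have to be found in the camera images.
- kit_case: Closed blue kit case, 54 x 160 x 40 mm (its x, y, z; long axis y), about 0.46 kg, both ends look alike; a weight of about 0.28 kg is shut inside at one end, at random, so the centre of mass lies about 25 mm toward that end. Origin: centre of the underside. Starts lying flat, handle up, long axis within 0.6 rad of world y.
- case_handle (a point): Middle of the case's black carry handle: a round bar 9 mm thick, 54 mm long, across the case (along the case's x), its axis 30 mm above the lid (70 mm above the underside), on two posts with 40 mm free between them. Pinch it with the fingers closing along the case's y, lightly: the case then pivots about the bar and its heavy end sinks by about 30 degrees.
- case_stud_a (a point): Midpoint between the two round-headed steel studs (17 mm across at the foot, domed, standing 5 mm proud) on the long sides near the -y end of the case: 18 mm from that end, 20 mm above the underside. 64 mm over the two heads, along the case's x. Pinched lightly (about 9 N) by the heads it can be pivoted between the pads, its far end resting on the desk; a firm grip resists turning.
- case_stud_b (a point): The same between the two studs near the +y end of the case.
- case_end_a (a point): Centre of the case's -y end face (54 x 40 mm, flat, it can stand on it).
- case_end_b (a point): Centre of the case's +y end face (54 x 40 mm, flat, it can stand on it).
- stand: Aluminium parking stand, fixed to the desk, turned up to 0.3 rad. Base 110 mm (its x) by 244 mm (its y, -170 to +74), top 8 mm above the desk. At the +y end the fixed plate: 90 mm wide (its x), 68 mm high over the desk, inner face at y = +60 mm. Origin: at desk level, middle of the width, 60 mm from that face.
- stand_seat (a point): Point on the top of the base 20 mm from the fixed plate's inner face: the middle of the case's foot when the case stands with a broad face against the fixed plate.
- slider_face (a point): Foot of the inner face of the orange sliding end plate (74 mm wide, 6 mm thick, top 67 mm above the desk), which faces the fixed plate.
- slider_tab (a point): Grip point of the orange pull tab of the sliding plate: an upright block 16 mm (stand's x) by 12 mm (stand's y), from 12 to 48 mm above the desk; this point lies on its middle 40 mm above the desk, 100 mm behind the sliding plate's inner face. Pinch it across the stand's x, or push it.
- slider (a joint): Travel of the orange sliding plate toward the fixed plate (along the stand's +y), m. The gap between the plates is 110 mm minus this value: 0.070 when the plates close on the 40 mm thick case; starts 0 to 0.02. Friction about 1.5 N, stays where left.
- rook: White rook, 74 mm wide, 67 mm high, standing beyond the work. Leave alone. Origin: centre of its foot.
- tape: Roll of tan tape, 100 mm across, 25 mm high, lying beyond the case. Leave alone.
- glue: White and green glue stick, 20 mm thick, 91 mm long, lying near the front edge of the desk. Leave alone.
- eraser: Black sanding block, 22 x 48 x 16 mm, lying near the front edge of the desk. Leave alone.

How it is judged:
By the outcome, as a careful person would: the job done as asked, in the order asked, and still so for the second after the job is handed in, with the robot touching nothing.
It also fails if it takes over 72 s, if anything falls off the work surface, if the arm or the gripper's body presses on something with over 40 N, if the wrist force passes 120 N, or if a joint passes its speed limit or range.

## Robot

A 6-joint arm with a two-finger parallel gripper is mounted at the origin on a cart in front of the work surface, level with it; the furniture and walls round the work are solid. World frame = base frame: x ahead of the robot, y to its left, z up, the work surface at z = 0. Lengths are in m, angles in degrees, forces in N, time in s.
With the tool pointing down it reaches from about 0.275 to 0.85 m from the base axis. Payload 19 kg.
Tool frame: the origin (TCP) lies midway between the tips of the shut fingers; the grasp point (between the pads) lies 19 mm behind it; z points along the fingers, y is the line along which they close (so a half turn about z gives the same grasp; the last joint's range is limited). The gripper opens to 85 mm and grips with 20 to 120 N. Pads are 22 mm wide; open, the fingers measure 114 mm over their backs; the gripper's body (76 mm by 85 mm) begins 54 mm behind the grasp point. The pads swing forward as they close: fully open they stand 13 mm farther back than shut.
Start: joints at [-77.693, 8.623, 82.357, -0, 89.026, -7.678], TCP at [0.196, -0.54, 0.231] pointing down, gripper open.
Joint ranges: [-160.23, 160.23], [-39.13, 120.54], [6.94, 153.29], [-79.49, 259.48], [9.18, 160.14], [-161.06, 161.06]. Speed limits (degrees/s): [108.29, 108.29, 127.2, 172.46, 172.46, 172.46].

## Interface

Orientations are given as [roll, pitch, yaw] about the fixed x, y, z axes, in that order (R = Rz(yaw) Ry(pitch) Rx(roll)).
In Python, from bench import * gives the robot as it stands.
- The arm moves only by the tool play_rows, never from a script. Its argument "steps" is a list of rows, each an object with "grip": the opening, from -1 (shut) to 1 (fully open); "offset": the shift along the world's x, y, z as a fraction of full scale, a list of three; "twist": the turn, a rotation vector about the world's x, y, z as a fraction of full scale, a list of three. In form: [{"grip": grip, "offset": [x, y, z], "twist": [wx, wy, wz]}, ...]. A call has 1 to 20 rows; each row shifts and turns the commanded pose from where the row before left it; what a row does not reach is not made up. Full scale, the value 1, is 0.02 m for a shift and 0.15 rad for a turn. A row lasts 1/8 s, in which the tool goes at most 62.5 mm and 10.7 degrees, less where a joint would pass 70% of its speed; a pose out of reach is approached as far as the arm can. A call with a number of a shift or a turn outside -1 to 1 is refused whole. A call with a gripper value outside its range is refused whole. The fingers move at their own pace and stop on an object; "grip_force" is the grip in N (left out, the last holds). Time passes only in rows, so rows that do not move let the fingers close. It gives the time, the measured TCP pose, the force, the opening and the grip force at its end, in the units of the state.
- get_state(): the state, without advancing time (a new reading comes with each control period).
- capture(name): name is "side" or "top"; returns a dict with "pixels" (420x560x3 uint8, blue, green, red), "fovy" (degrees; the focal length in pixels is half the picture's height over the tangent of half this angle, whatever the lens; pixels are square), "cx", "cy" (the principal point, pixels), "dist" ([k1, k2, p1, p2, k3] as OpenCV has them; the pictures are not rectified), "R" (3x3) and "t" (3): a world point X has camera coordinates R X + t. Camera axes: x right, y down, z forward; pixel columns grow to the right and rows downward; lengths in m; the calibration is good to about 2 mm. A picture is of the moment at which its call begins. There is no depth.
- close_job(): hands the job in; it is judged then, once.
The state is a dict: "time_s": time; "joints": joint angles; "qvel": joint speeds; "joint_torque": joint torques, N m; "tool_pos": TCP position; "ee_rot": TCP orientation; "contact_force": force on the tool from outside, world axes, zero at the start; "moment": the same for the moment, N m; "opening": finger opening in m; "finger_force": force on a finger pad.
Only numpy, scipy, OpenCV 4.12 (cv2) and the standard library are available. Lean on these libraries where they do the work, as an engineer would, in place of code of your own. Each camera call takes 0.05 s, during which the arm holds its last target. There are 200 camera calls.

## Working session

There is one attempt and no reset: what is moved stays moved. The work goes in short steps, Python scripts to look and compute and a tool call to move; the robot and the scene stay as the last step left them, time stands still between calls to the robot, and variables do not carry over. Pictures are saved under pics/ and viewed, at most 10 in all, crops included, and the job is handed in when it is done.

Besides the shell and the picture viewer there is one more tool, called after "Request:" by a JSON object that holds its "method" and its "body", one argument or row to a line. play_rows: Moves the arm, as the interface text tells. Shift numbers are shares of 0.02 m and turn numbers shares of 0.15 rad, none past 1 either way. Its arguments: {"type":"object","properties":{"steps":{"type":"array","items":{"type":"object","properties":{"grip":{"type":"number"},"offset":{"type":"array","items":{"type":"number"}},"twist":{"type":"array","items":{"type":"number"}}}}},"grip_force":{"type":"number"}},"required":["steps"]}

```bash
mkdir -p pics; python3 - <<'E'
from bench import *
import cv2,numpy as np
for n in("side","top"):
    c=capture(n); cv2.imwrite(f"pics/{n}0.png",c["pixels"]); 
    R=np.array(c["R"]);print(n,c["fovy"],c["cx"],c["cy"],c["dist"],(-R.T@np.array(c["t"])).round(3),R.round(3).tolist())
print(get_state())
E
```

```text
side 54.760752277246766 270.9599165243518 211.5814788487356 [-0.01769837  0.          0.          0.          0.        ] [ 0.292 -0.652  0.479] [[0.953, -0.302, -0.003], [-0.134, -0.415, -0.9], [0.27, 0.859, -0.436]]
top 42.64906685185005 273.9851779855025 212.65431286664435 [-0.20047603  0.          0.          0.          0.        ] [0.288 0.145 1.396] [[-0.017, -1.0, -0.005], [-0.981, 0.018, -0.195], [0.195, 0.002, -0.981]]
{'time_s': 0.1, 'joints': array([-7.76944979e+01,  8.64944551e+00,  8.23886521e+01, -1.12724096e-03,
        8.90253383e+01, -7.67772711e+00]), 'qvel': array([ 0.06659258, -0.23589062, -0.14531472, -0.02401924,  0.08800939,
        0.02194825]), 'joint_torque': array([ 5.99973660e-03, -7.14379907e+01, -5.71794963e+01, -3.00761922e-04,
        7.10458888e-03, -1.78755847e-06]), 'tool_pos': array([ 0.19643172, -0.54017828,  0.23072824]), 'ee_rot': array([-1.79936982e+02, -7.35814136e-03,  1.99832449e+01]), 'contact_force': array([-0.63885148,  0.45421775, -0.09688846]), 'moment': array([ 0.05252249,  0.04040006, -0.03596898]), 'finger_force': 0.0, 'opening': 0.08546102343383753}
```

View pics/side0.png

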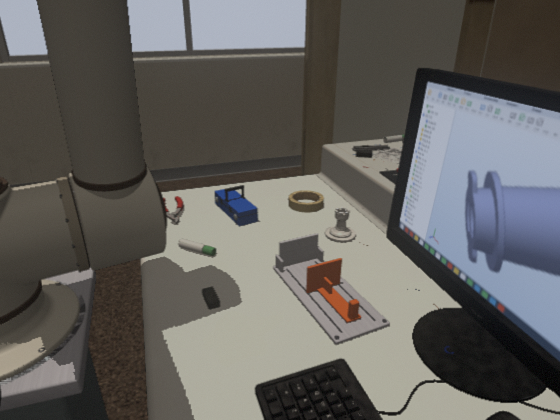

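View pics/top0.png

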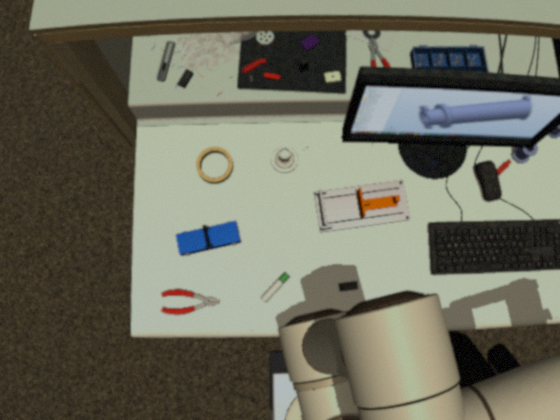

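The side view shows the case at about (236,205) with its handle at (234,190), and the stand at (330,290) with the orange plate at (322,275). The top view shows the case at (208,238), the stand at (362,205) and the tab at (395,201). I'll zoom in to pick corners.

```bash
python3 - <<'E'
import cv2,numpy as np
def crop(n,x,y,w,h):
    i=cv2.imread(f"pics/{n}0.png")[y:y+h,x:x+w]; i=cv2.resize(i,(400,300),interpolation=cv2.INTER_CUBIC)
    i=cv2.convertScaleAbs(i,alpha=1.3,beta=15)
    s=400/w
    for k in range(0,w,10): cv2.putText(i,str(x+k),(int((k+.5)*s),8),0,.3,(0,0,255),1); cv2.line(i,(int((k+.5)*s),10),(int((k+.5)*s),14),(0,0,255),1)
    for k in range(10,h,10): cv2.putText(i,str(y+k),(0,int((k+.5)*s)),0,.3,(0,0,255),1)
    return i
m=np.vstack([np.hstack([crop("top",170,210,80,60),crop("side",205,175,64,48)]),np.hstack([crop("top",308,166,112,84),crop("side",266,230,136,102)])])
cv2.imwrite("pics/m.png",m)
E
```

```text
(no output)
```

View pics/m.png

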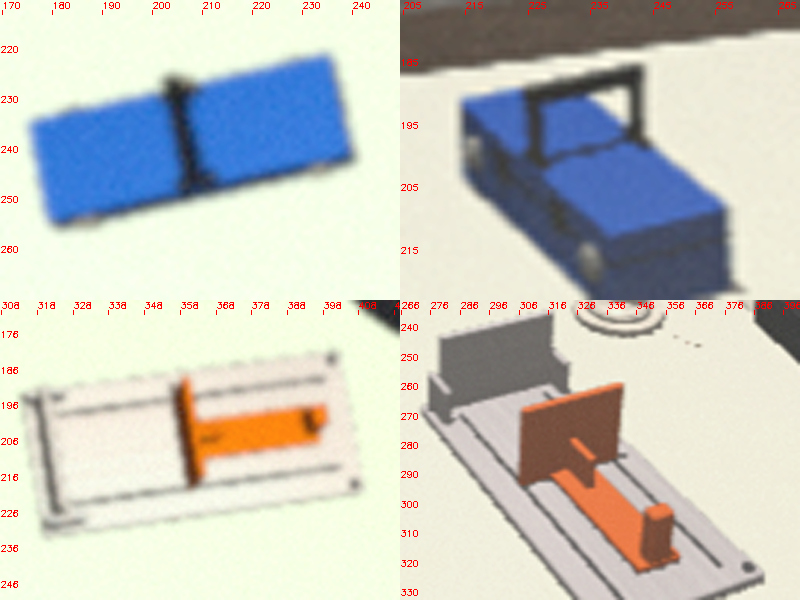

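```bash
cat > h.py <<'E'
from bench import *
import cv2,numpy as np
from scipy.optimize import least_squares
from scipy.spatial.transform import Rotation as Ro
def proj(c,P):
    f=210/np.tan(np.radians(c["fovy"]/2)); K=np.array([[f,0,c["cx"]],[0,f,c["cy"]],[0,0,1]])
    return cv2.projectPoints(np.float64(P).reshape(-1,1,3),cv2.Rodrigues(np.array(c["R"]))[0],np.array(c["t"]),K,np.array(c["dist"]))[0][:,0]
def fit(model,obs,x0):
    """model(p,key)->world pts ; obs: {cam:(pts key list, pixels)}"""
    fn=lambda p:np.concatenate([(proj(C,model(p,k))-px).ravel() for C,k,px in obs])
    r=least_squares(fn,x0,x_scale=.01,loss="soft_l1"); return r.x,r.fun.reshape(-1,2).round(1).tolist()
def place(p,L): # p=x,y,z,yaw
    return np.array(L)@Ro.from_euler("z",p[3]).as_matrix().T+np.array(p[:3])
E
cat > a.py <<'E'
from h import *
T=capture("top");S=capture("side")
px=lambda o,s,l:np.array(o)+np.array(l)/s-.5
a,b=.027,.08
caseT=[[a,b,.04],[a,-b,.04],[-a,-b,.04],[-a,b,.04]]
caseS=[[-a,b,.04],[-a,-b,.04],[a,-b,.04],[-.027,0,.07],[.027,0,.07]]
obs=[(T,caseT,px((170,210),5,[(30,122),(332,54),(354,152),(50,222)])),(S,caseS,px((205,175),6.25,[(62,100),(208,236),(326,206),(127,92),(240,70)]))]
p,r=fit(lambda p,k:place(p,k),obs,[.25,.3,0,0]);print("case",p.round(4),r)
f=lambda p,k:place(p,np.array(k)[:,:3]+np.outer(np.array(k)[:,3],[0,p[4],0]))
baseT=[[.055,.074,.008,0],[.055,-.17,.008,0],[-.055,-.17,.008,0],[-.055,.074,.008,0],[.037,-.053,.067,1],[-.037,-.053,.067,1]]
sS=[[.055,-.17,.008,0],[-.045,.06,.068,0],[.045,.06,.068,0],[-.037,-.056,.067,1],[.037,-.056,.067,1],[0,-.15,.048,1]]
obs=[(T,baseT,px((308,166),3.571,[(22,95),(345,50),(362,188),(45,235),(183,78),(195,185)])),(S,sS,px((266,230),2.941,[(363,278),(38,38),(152,14),(120,108),(222,84),(257,211)]))]
p,r=fit(f,obs,[.35,-.1,0,0,.01]);print("stand",p.round(4),r)
E
python3 a.py
```

```text
case [0.4959 0.3175 0.0014 0.2002] [[-0.2, -0.2], [0.2, 0.2], [0.1, 0.9], [-0.3, 0.3], [-0.5, -0.4], [0.3, -0.4], [0.8, -0.1], [-0.1, 0.6], [0.6, 0.2]]
stand [ 5.711e-01 -3.850e-02 -4.000e-04  1.169e-01  1.750e-02] [[-0.2, 0.1], [-1.5, 1.0], [1.2, 2.1], [-0.5, 1.4], [-0.5, 0.7], [1.0, -1.1], [1.0, -0.9], [0.9, 0.5], [1.0, -0.3], [0.2, 1.2], [-0.0, 0.2], [-0.6, -1.1]]
```

Request:
{"method": "play_rows", "body": {
  "steps": [
    {"grip": 1, "offset": [0.35, 1, 0], "twist": [0, 0, -0.5]},
    {"grip": 1, "offset": [0.35, 1, 0], "twist": [0, 0, -0.5]},
    {"grip": 1, "offset": [0.35, 1, 0], "twist": [0, 0, 0]},
    {"grip": 1, "offset": [0.35, 1, 0], "twist": [0, 0, 0]},
    {"grip": 1, "offset": [0.35, 1, 0], "twist": [0, 0, 0]},
    {"grip": 1, "offset": [0.35, 1, 0], "twist": [0, 0, 0]},
    {"grip": 1, "offset": [0.35, 1, 0], "twist": [0, 0, 0]},
    {"grip": 1, "offset": [0.35, 1, 0], "twist": [0, 0, 0]},
    {"grip": 1, "offset": [0.35, 1, 0], "twist": [0, 0, 0]},
    {"grip": 1, "offset": [0.35, 1, 0], "twist": [0, 0, 0]},
    {"grip": 1, "offset": [0.35, 1, 0], "twist": [0, 0, 0]},
    {"grip": 1, "offset": [0.35, 1, 0], "twist": [0, 0, 0]},
    {"grip": 1, "offset": [0.35, 1, 0], "twist": [0, 0, 0]},
    {"grip": 1, "offset": [0.35, 1, 0], "twist": [0, 0, 0]},
    {"grip": 1, "offset": [0.35, 1, 0], "twist": [0, 0, 0]},
    {"grip": 1, "offset": [0.35, 1, 0], "twist": [0, 0, 0]},
    {"grip": 1, "offset": [0.35, 1, 0], "twist": [0, 0, 0]},
    {"grip": 1, "offset": [0.35, 1, 0], "twist": [0, 0, 0]},
    {"grip": 1, "offset": [0.35, 1, 0], "twist": [0, 0, 0]},
    {"grip": 1, "offset": [0.35, 1, 0], "twist": [0, 0, 0]}
  ],
  "grip_force": 20
}}

```text
time_s: 2.7
tool_pos: [0.3366, -0.139, 0.2313]
ee_rot: [180.0, -0.0, 11.4]
contact_force: [0.1, -0.7, 0.5]
opening: 0.0856
finger_force: 0.0
```

Request:
{"method": "play_rows", "body": {
  "steps": [
    {"grip": 1, "offset": [0.35, 1, 0], "twist": [0, 0, 0]},
    {"grip": 1, "offset": [0.35, 1, 0], "twist": [0, 0, 0]},
    {"grip": 1, "offset": [0.35, 1, 0], "twist": [0, 0, 0]},
    {"grip": 1, "offset": [0.35, 1, 0], "twist": [0, 0, 0]},
    {"grip": 1, "offset": [0.35, 1, 0], "twist": [0, 0, 0]},
    {"grip": 1, "offset": [0.35, 1, 0], "twist": [0, 0, 0]},
    {"grip": 1, "offset": [0.35, 1, 0], "twist": [0, 0, 0]},
    {"grip": 1, "offset": [0.35, 1, 0], "twist": [0, 0, 0]},
    {"grip": 1, "offset": [0.35, 1, 0], "twist": [0, 0, 0]},
    {"grip": 1, "offset": [0.35, 1, 0], "twist": [0, 0, 0]},
    {"grip": 1, "offset": [0.35, 1, 0], "twist": [0, 0, 0]},
    {"grip": 1, "offset": [0.35, 1, 0], "twist": [0, 0, 0]},
    {"grip": 1, "offset": [0.35, 1, 0], "twist": [0, 0, 0]},
    {"grip": 1, "offset": [0.35, 1, 0], "twist": [0, 0, 0]},
    {"grip": 1, "offset": [0.35, 1, 0], "twist": [0, 0, 0]},
    {"grip": 1, "offset": [0.35, 1, 0], "twist": [0, 0, 0]},
    {"grip": 1, "offset": [0.35, 1, 0], "twist": [0, 0, 0]},
    {"grip": 1, "offset": [0.35, 1, 0], "twist": [0, 0, 0]},
    {"grip": 1, "offset": [0.35, 1, 0], "twist": [0, 0, 0]},
    {"grip": 1, "offset": [0.35, 1, 0], "twist": [0, 0, 0]}
  ]
}}

```text
time_s: 5.2
tool_pos: [0.4769, 0.261, 0.2312]
ee_rot: [-180.0, 0.0, 11.4]
contact_force: [-0.7, -0.2, 0.2]
opening: 0.0851
finger_force: 0.0
```

Request:
{"method": "play_rows", "body": {
  "steps": [
    {"grip": 1, "offset": [0.35, 1, 0], "twist": [0, 0, 0]},
    {"grip": 1, "offset": [0.35, 1, 0], "twist": [0, 0, 0]},
    {"grip": 1, "offset": [0.27, 0.88, -0.5], "twist": [0, 0, 0]},
    {"grip": 1, "offset": [0, 0, -1], "twist": [0, 0, 0]},
    {"grip": 1, "offset": [0, 0, -1], "twist": [0, 0, 0]},
    {"grip": 1, "offset": [0, 0, -1], "twist": [0, 0, 0]},
    {"grip": 1, "offset": [0, 0, 0], "twist": [0, 0, 0]},
    {"grip": 1, "offset": [0, 0, 0], "twist": [0, 0, 0]}
  ]
}}

```text
time_s: 6.2
tool_pos: [0.4961, 0.3176, 0.1618]
ee_rot: [-180.0, -0.0, 11.4]
contact_force: [1.0, 0.4, 0.1]
opening: 0.0854
finger_force: 0.0
```

Request:
{"method": "play_rows", "body": {
  "steps": [
    {"grip": 1, "offset": [0, 0, -1], "twist": [0, 0, 0]},
    {"grip": 1, "offset": [0, 0, -1], "twist": [0, 0, 0]},
    {"grip": 1, "offset": [0, 0, -1], "twist": [0, 0, 0]},
    {"grip": 1, "offset": [0, 0, -1], "twist": [0, 0, 0]},
    {"grip": 1, "offset": [0, 0, -0.7], "twist": [0, 0, 0]},
    {"grip": 1, "offset": [0, 0, -0.7], "twist": [0, 0, 0]},
    {"grip": 0, "offset": [0, 0, 0], "twist": [0, 0, 0]},
    {"grip": 0, "offset": [0, 0, 0], "twist": [0, 0, 0]},
    {"grip": -0.6, "offset": [0, 0, 0], "twist": [0, 0, 0]},
    {"grip": -0.6, "offset": [0, 0, 0], "twist": [0, 0, 0]},
    {"grip": -1, "offset": [0, 0, 0], "twist": [0, 0, 0]},
    {"grip": -1, "offset": [0, 0, 0], "twist": [0, 0, 0]},
    {"grip": -1, "offset": [0, 0, 0], "twist": [0, 0, 0]},
    {"grip": -1, "offset": [0, 0, 0], "twist": [0, 0, 0]}
  ],
  "grip_force": 20
}}

```text
time_s: 7.95
tool_pos: [0.496, 0.3175, 0.0536]
ee_rot: [-180.0, -0.0, 11.4]
contact_force: [-1.8, 2.6, 5.8]
opening: 0.0081
finger_force: 19.9
```

Request:
{"method": "play_rows", "body": {
  "steps": [
    {"grip": -1, "offset": [0, 0, 0.4], "twist": [0, 0, 0]},
    {"grip": -1, "offset": [0, 0, 0.5], "twist": [0, 0, 0]},
    {"grip": -1, "offset": [0, 0, 0.5], "twist": [0, 0, 0]},
    {"grip": -1, "offset": [0, 0, 0.5], "twist": [0, 0, 0]},
    {"grip": -1, "offset": [0, 0, 0.5], "twist": [0, 0, 0]},
    {"grip": -1, "offset": [0, 0, 0.5], "twist": [0, 0, 0]},
    {"grip": -1, "offset": [0, 0, 0.5], "twist": [0, 0, 0]},
    {"grip": -1, "offset": [0, 0, 0.5], "twist": [0, 0, 0]},
    {"grip": -1, "offset": [0, 0, 0], "twist": [0, 0, 0]},
    {"grip": -1, "offset": [0, 0, 0], "twist": [0, 0, 0]},
    {"grip": -1, "offset": [0, 0, 0], "twist": [0, 0, 0]},
    {"grip": -1, "offset": [0, 0, 0], "twist": [0, 0, 0]}
  ]
}}

```text
time_s: 9.45
tool_pos: [0.4958, 0.3172, 0.131]
ee_rot: [180.0, 0.0, 11.4]
contact_force: [0.2, 0.6, -5.0]
opening: 0.0083
finger_force: 19.5
```

```bash
python3 - <<'E'
from h import *
S=capture("side")["pixels"];T=capture("top")["pixels"]
a=cv2.resize(S[130:250,160:320],(480,360));b=cv2.resize(T[190:310,150:257],(320,360))
cv2.imwrite("pics/lift.png",np.hstack([a,b]));s=get_state();print(s["moment"],s["contact_force"])
E
```

```text
[-0.11978108 -0.04225111  0.02712239] [ 0.28042942  1.008105   -4.4526595 ]
```

View pics/lift.png

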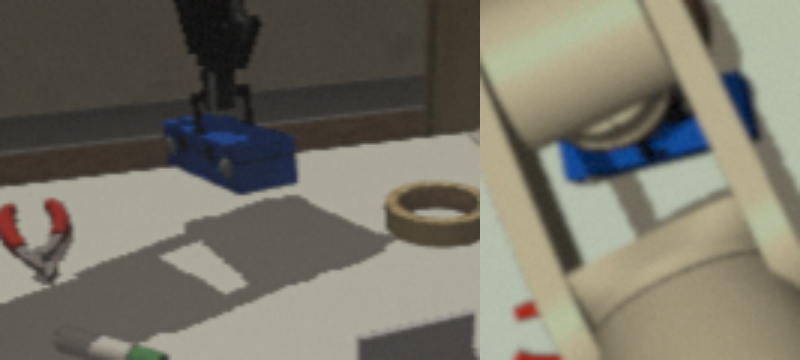

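The side view shows the case in the air, its two studs at crop (168,140) and (227,167). That line is much flatter than when the case lay on the desk, which suggests the far (+y) end sinks. I'll fit the tilt to check.

```bash
python3 - <<'E'
from h import *
S=capture("side")
for t in(-30,-15,0,15,30):
    L=np.array([[-.031,.062,-.05],[-.031,-.062,-.05]])@Ro.from_euler("x",t,degrees=True).as_matrix().T
    P=place([.496,.3173,.131+.019-.003,.2],L); print(t,((proj(S,P)-[160,130]+.5)*3).round(0).tolist())
E
```

```text
-30 [[179.0, 170.0], [226.0, 142.0]]
-15 [[170.0, 152.0], [224.0, 163.0]]
0 [[163.0, 132.0], [220.0, 179.0]]
15 [[157.0, 110.0], [213.0, 189.0]]
30 [[153.0, 87.0], [205.0, 192.0]]
```

Both the tilt and the moment put the heavy weight at the +y end (b). I'll set the case back down, release, and rise.

Request:
{"method": "play_rows", "body": {
  "steps": [
    {"grip": -1, "offset": [0, 0, -0.5], "twist": [0, 0, 0]},
    {"grip": -1, "offset": [0, 0, -0.5], "twist": [0, 0, 0]},
    {"grip": -1, "offset": [0, 0, -0.5], "twist": [0, 0, 0]},
    {"grip": -1, "offset": [0, 0, -0.5], "twist": [0, 0, 0]},
    {"grip": -1, "offset": [0, 0, -0.5], "twist": [0, 0, 0]},
    {"grip": -1, "offset": [0, 0, -0.4], "twist": [0, 0, 0]},
    {"grip": -1, "offset": [0, 0, -0.3], "twist": [0, 0, 0]},
    {"grip": -1, "offset": [0, 0, -0.3], "twist": [0, 0, 0]},
    {"grip": -1, "offset": [0, 0, -0.3], "twist": [0, 0, 0]},
    {"grip": -1, "offset": [0, 0, 0], "twist": [0, 0, 0]},
    {"grip": -1, "offset": [0, 0, 0], "twist": [0, 0, 0]}
  ]
}}

```text
time_s: 10.98
tool_pos: [0.4958, 0.3175, 0.0553]
ee_rot: [-180.0, -0.0, 11.4]
contact_force: [-0.5, 0.5, -1.7]
opening: 0.0081
finger_force: 19.9
```

Request:
{"method": "play_rows", "body": {
  "steps": [
    {"grip": -0.7, "offset": [0, 0, 0], "twist": [0, 0, 0]},
    {"grip": -0.5, "offset": [0, 0, 0], "twist": [0, 0, 0]},
    {"grip": 0, "offset": [0, 0, 0], "twist": [0, 0, 0]},
    {"grip": 1, "offset": [0, 0, 0], "twist": [0, 0, 0]},
    {"grip": 1, "offset": [0, 0, 0.5], "twist": [0, 0, 0]},
    {"grip": 1, "offset": [0, 0, 1], "twist": [0, 0, 0]},
    {"grip": 1, "offset": [0, 0, 1], "twist": [0, 0, 0]},
    {"grip": 1, "offset": [0, 0, 1], "twist": [0, 0, 0]},
    {"grip": 1, "offset": [0, -0.5, 1], "twist": [0, 0, 1]},
    {"grip": 1, "offset": [0, -0.5, 0], "twist": [0, 0, 1]},
    {"grip": 1, "offset": [0.1, -0.5, 0], "twist": [0, 0, 1]},
    {"grip": 1, "offset": [0.1, -0.5, 0], "twist": [0, 0, 1]},
    {"grip": 1, "offset": [0.1, -0.5, 0], "twist": [0, 0, 1]},
    {"grip": 1, "offset": [0.1, -0.5, 0], "twist": [0, 0, 1]},
    {"grip": 1, "offset": [0.2, -0.04, 0], "twist": [0, 0, 1]},
    {"grip": 1, "offset": [0, 0, 0], "twist": [0, 0, 1]},
    {"grip": 1, "offset": [0, 0, 0], "twist": [0, 0, 1]},
    {"grip": 1, "offset": [0, 0, 0], "twist": [0, 0, 1]},
    {"grip": 1, "offset": [0, 0, 0], "twist": [0, 0, 0.47]},
    {"grip": 1, "offset": [0, 0, 0], "twist": [0, 0, 0]}
  ]
}}

```text
time_s: 13.48
tool_pos: [0.508, 0.2565, 0.1459]
ee_rot: [180.0, -0.0, 101.3]
contact_force: [-0.4, 1.4, -0.6]
opening: 0.0854
finger_force: 0.0
```

```bash
python3 - <<'E'
from h import *
S=capture("side")["pixels"];T=capture("top")["pixels"]
a=cv2.resize(S[165:230,195:281],(400,302),interpolation=2);b=cv2.resize(T[205:270,165:251],(400,302),interpolation=2)
cv2.imwrite("pics/dn.png",cv2.convertScaleAbs(np.hstack([a,b]),alpha=1.3,beta=10));s=get_state();print(s["tool_pos"],s["ee_rot"])
E
```

```text
[0.50795065 0.25647562 0.14569697] [ 1.79980132e+02 -4.24182429e-03  1.01268346e+02]
```

View pics/dn.png

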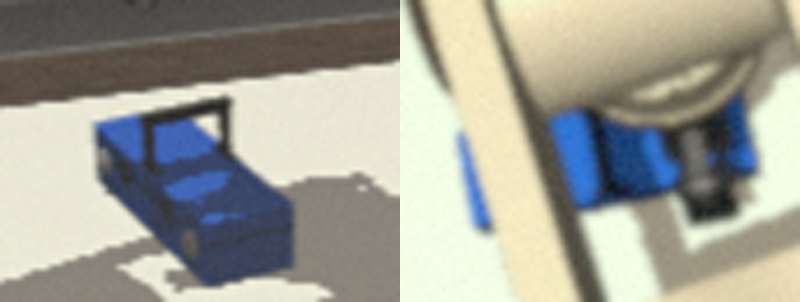

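Side view: the case lies flat again, with lid corners at crop (96,122), (205,232) and (293,205) and the bar from (147,118) to (230,100). It has shifted by about 1 px, so I'll refit.

```bash
python3 - <<'E'
from h import *
S=capture("side");s=400/86
a,b=.027,.08
k=[[-a,b,.04],[-a,-b,.04],[a,-b,.04],[-.027,0,.07],[.027,0,.07],[-a-.005,-.062,.02]]
px=np.array([195,165])+np.array([(96,122),(205,232),(293,205),(147,118),(230,100),(188,243)])/s-.5
p,r=fit(lambda p,k:place([p[0],p[1],0.001,p[2]],k),[(S,k,px)],[.5,.3,.2]);print(p,r); print(place([p[0],p[1],0,p[2]],[[0,-.062,.02],[0,.08,0]]))
E
```

```text
[0.49763557 0.31393273 0.18592851] [[-0.0, -0.2], [0.1, -1.8], [0.7, -0.4], [-0.5, 0.5], [0.5, 0.6], [-0.7, 0.7]]
[[0.50909683 0.2530013  0.02      ]
 [0.48284684 0.39255393 0.        ]]
```

Request:
{"method": "play_rows", "body": {
  "steps": [
    {"grip": 1, "offset": [0.05, -0.1, -1], "twist": [0, 0, 0]},
    {"grip": 1, "offset": [0, 0, -1], "twist": [0, 0, 0]},
    {"grip": 1, "offset": [0, 0, -1], "twist": [0, 0, 0]},
    {"grip": 1, "offset": [0, 0, -1], "twist": [0, 0, 0]},
    {"grip": 1, "offset": [0, 0, -1], "twist": [0, 0, 0]},
    {"grip": 1, "offset": [0, 0, -1], "twist": [0, 0, 0]},
    {"grip": 1, "offset": [0, 0, -0.7], "twist": [0, 0, 0]},
    {"grip": 1, "offset": [0, 0, -0.5], "twist": [0, 0, 0]},
    {"grip": 0.7, "offset": [0, 0, 0], "twist": [0, 0, 0]},
    {"grip": 0.6, "offset": [0, 0, 0], "twist": [0, 0, 0]},
    {"grip": 0.5, "offset": [0, 0, 0], "twist": [0, 0, 0]},
    {"grip": 0.4, "offset": [0, 0, 0], "twist": [0, 0, 0]},
    {"grip": 0.4, "offset": [0, 0, 0], "twist": [0, 0, 0]},
    {"grip": 0.4, "offset": [0, 0, 0], "twist": [0, 0, 0]}
  ],
  "grip_force": 9
}}

```text
time_s: 15.38
tool_pos: [0.5095, 0.2546, 0.0024]
ee_rot: [179.9, -0.0, 101.4]
contact_force: [-0.9, -1.2, 9.3]
opening: 0.062
finger_force: 20.0
```

Request:
{"method": "play_rows", "body": {
  "steps": [
    {"grip": 0.4, "offset": [-0.015, 0.07, 0.37], "twist": [0, 0, 0]},
    {"grip": 0.4, "offset": [-0.015, 0.07, 0.37], "twist": [0, 0, 0]},
    {"grip": 0.4, "offset": [-0.02, 0.105, 0.36], "twist": [0, 0, 0]},
    {"grip": 0.4, "offset": [-0.02, 0.105, 0.36], "twist": [0, 0, 0]},
    {"grip": 0.4, "offset": [-0.03, 0.145, 0.35], "twist": [0, 0, 0]},
    {"grip": 0.4, "offset": [-0.03, 0.145, 0.35], "twist": [0, 0, 0]},
    {"grip": 0.4, "offset": [-0.035, 0.18, 0.33], "twist": [0, 0, 0]},
    {"grip": 0.4, "offset": [-0.035, 0.18, 0.33], "twist": [0, 0, 0]},
    {"grip": 0.4, "offset": [-0.04, 0.21, 0.31], "twist": [0, 0, 0]},
    {"grip": 0.4, "offset": [-0.04, 0.21, 0.31], "twist": [0, 0, 0]},
    {"grip": 0.4, "offset": [-0.045, 0.24, 0.28], "twist": [0, 0, 0]},
    {"grip": 0.4, "offset": [-0.045, 0.24, 0.28], "twist": [0, 0, 0]}
  ]
}}

```text
time_s: 16.88
tool_pos: [0.5014, 0.2928, 0.0816]
ee_rot: [-180.0, -0.0, 101.4]
contact_force: [0.3, -0.6, -1.2]
opening: 0.0618
finger_force: 22.5
```

```bash
python3 - <<'E'
from h import *
S=capture("side")["pixels"]
cv2.imwrite("pics/arc.png",cv2.convertScaleAbs(cv2.resize(S[110:260,140:340],(600,450),interpolation=2),alpha=1.3,beta=10))
E
```

```text
(no output)
```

View pics/arc.png

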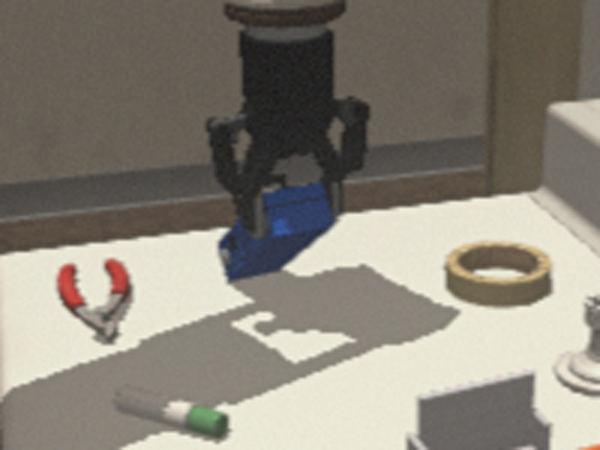

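The side view shows the case pivoting, with its near end raised in the pads at crop (290,200) and the far end low. The tape and pliers are clear, so I'll continue the arc.

Request:
{"method": "play_rows", "body": {
  "steps": [
    {"grip": 0.4, "offset": [-0.05, 0.27, 0.26], "twist": [0, 0, 0]},
    {"grip": 0.4, "offset": [-0.05, 0.27, 0.26], "twist": [0, 0, 0]},
    {"grip": 0.4, "offset": [-0.055, 0.295, 0.225], "twist": [0, 0, 0]},
    {"grip": 0.4, "offset": [-0.055, 0.295, 0.225], "twist": [0, 0, 0]},
    {"grip": 0.4, "offset": [-0.06, 0.315, 0.19], "twist": [0, 0, 0]},
    {"grip": 0.4, "offset": [-0.06, 0.315, 0.19], "twist": [0, 0, 0]},
    {"grip": 0.4, "offset": [-0.065, 0.335, 0.16], "twist": [0, 0, 0]},
    {"grip": 0.4, "offset": [-0.065, 0.335, 0.16], "twist": [0, 0, 0]},
    {"grip": 0.4, "offset": [-0.065, 0.35, 0.12], "twist": [0, 0, 0]},
    {"grip": 0.4, "offset": [-0.065, 0.35, 0.12], "twist": [0, 0, 0]},
    {"grip": 0.4, "offset": [-0.07, 0.36, 0.085], "twist": [0, 0, 0]},
    {"grip": 0.4, "offset": [-0.07, 0.36, 0.085], "twist": [0, 0, 0]},
    {"grip": 0.4, "offset": [-0.07, 0.365, 0.05], "twist": [0, 0, 0]},
    {"grip": 0.4, "offset": [-0.07, 0.365, 0.05], "twist": [0, 0, 0]},
    {"grip": 0.4, "offset": [-0.07, 0.365, 0], "twist": [0, 0, 0]},
    {"grip": 0.4, "offset": [-0.07, 0.365, 0], "twist": [0, 0, 0]}
  ]
}}

```text
time_s: 18.92
tool_pos: [0.4813, 0.3994, 0.1252]
ee_rot: [180.0, -0.0, 101.4]
contact_force: [0.9, 0.6, 5.4]
opening: 0.0614
finger_force: 23.1
```

Request:
{"method": "play_rows", "body": {
  "steps": [
    {"grip": 0.4, "offset": [-0.07, 0.365, -0.03], "twist": [0, 0, 0]},
    {"grip": 0.4, "offset": [-0.07, 0.365, -0.03], "twist": [0, 0, 0]},
    {"grip": 0.4, "offset": [0, 0, 0], "twist": [0, 0, 0]},
    {"grip": 0.4, "offset": [0, 0, 0], "twist": [0, 0, 0]}
  ]
}}

```text
time_s: 19.42
tool_pos: [0.4786, 0.414, 0.124]
ee_rot: [180.0, -0.0, 101.4]
contact_force: [1.6, 0.1, 6.8]
opening: 0.0622
finger_force: 23.2
```

```bash
python3 - <<'E'
from h import *
S=capture("side")["pixels"]
cv2.imwrite("pics/up.png",cv2.convertScaleAbs(cv2.resize(S[100:220,150:310],(800,600),interpolation=2),alpha=1.3,beta=10))
E
```

```text
(no output)
```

View pics/up.png

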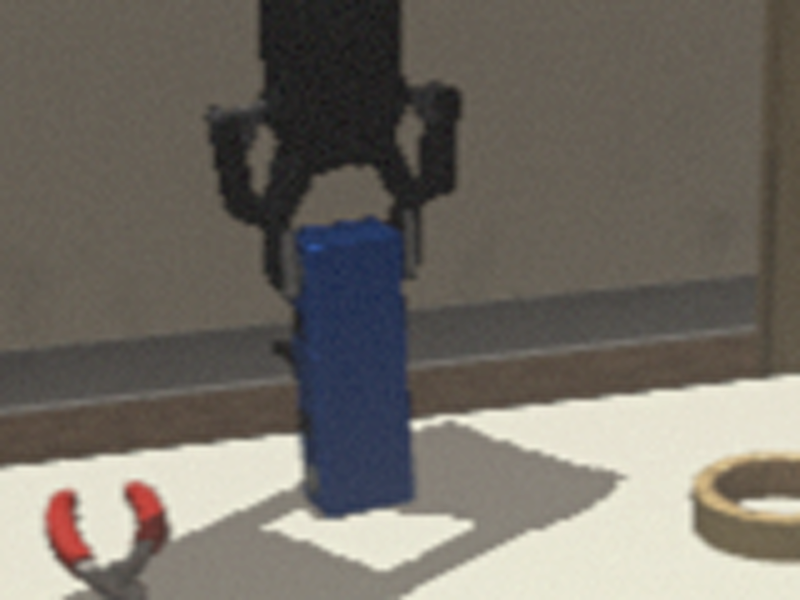

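The side view shows the case standing on its +y end with its underside toward the camera. The front corners are at crop (300,243), (402,235), (312,515) and (412,502). Next I'll fit its tilt.

```bash
python3 - <<'E'
from h import *
S=capture("side")
k=np.array([[-.027,-.02,.16],[.027,-.02,.16],[-.027,-.02,0],[.027,-.02,0]])
px=np.array([150,100])+np.array([(300,243),(402,235),(312,515),(412,502)])/5-.5
m=lambda p,k:place([p[0],p[1],0,p[2]],(k+[0,.02,0])@Ro.from_euler("x",p[3]).as_matrix().T-[0,.02,0])
p,r=fit(m,[(S,k,px)],[.48,.41,.2,0]);print(p.round(3),r)
E
```

```text
[ 0.478  0.421 -0.03   0.023] [[-0.1, 0.2], [-0.6, 0.1], [1.2, -0.3], [-0.2, 0.1]]
```

Request:
{"method": "play_rows", "body": {
  "steps": [
    {"grip": 0.55, "offset": [0, 0, 0], "twist": [0, 0, 0]},
    {"grip": 0.7, "offset": [0, 0, 0], "twist": [0, 0, 0]},
    {"grip": 0.9, "offset": [0, 0, 0], "twist": [0, 0, 0]},
    {"grip": 0.9, "offset": [0, 0, 0], "twist": [0, 0, 0]},
    {"grip": 0.9, "offset": [0, 0.15, -0.2], "twist": [0, 0, 0]},
    {"grip": 0.9, "offset": [0, 0, 0], "twist": [0, 0, 0]},
    {"grip": 0.9, "offset": [0, 0, 0], "twist": [0, 0, 0]}
  ]
}}

```text
time_s: 20.4
tool_pos: [0.4785, 0.4163, 0.1196]
ee_rot: [-180.0, 0.0, 101.4]
contact_force: [0.5, 0.4, 0.3]
opening: 0.0812
finger_force: 0.0
```

```bash
python3 - <<'E'
from h import *
S=capture("side");i=S["pixels"].astype(int)
m=((i[...,0]>i[...,2]+25)&(i[...,0]>i[...,1]+15)).astype(np.uint8); m[:,:150]=0;m[:,310:]=0;m[:120]=0;m[230:]=0
y,x=np.nonzero(m);print(x.min(),x.max(),y.min(),y.max(),m.sum())
for tilt in(0,.03):
  print(proj(S,place([.478,.421,0,.19],np.array([[-.027,-.02,.16],[.027,-.02,.16],[-.027,-.02,0],[.027,-.02,0],[-.027,.02,.16],[.027,.02,.16]]))).round(1).tolist())
cv2.imwrite("pics/up2.png",cv2.convertScaleAbs(cv2.resize(S["pixels"][100:220,150:310],(800,600),interpolation=2),alpha=1.3,beta=10))
E
```

```text
208 231 144 202 980
[[211.3, 148.3], [230.0, 145.4], [215.1, 202.7], [232.5, 199.0], [206.1, 144.5], [224.3, 141.9]]
[[211.3, 148.3], [230.0, 145.4], [215.1, 202.7], [232.5, 199.0], [206.1, 144.5], [224.3, 141.9]]
```

View pics/up2.png

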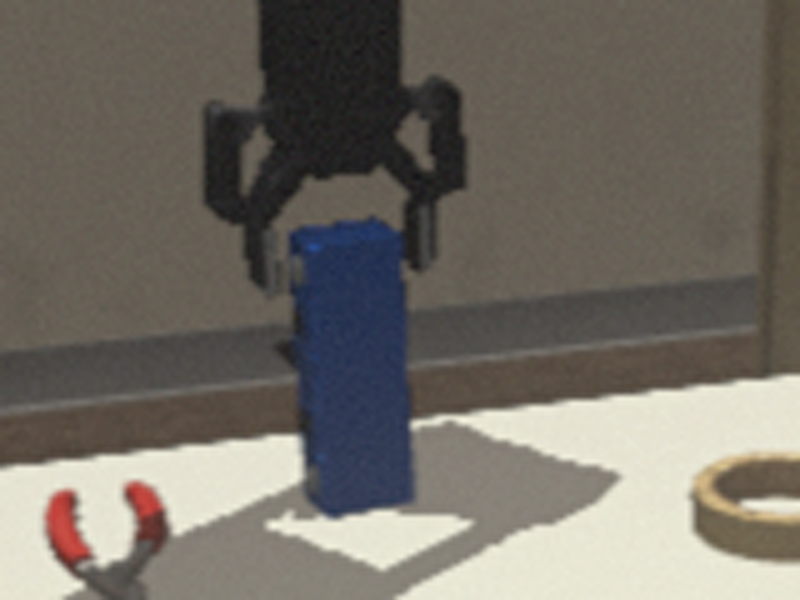

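Upright and flat on the desk: the case top is at crop (348,230), a stud at (295,268), and the pads straddle it. Now a firm regrip, lift and carry.

Request:
{"method": "play_rows", "body": {
  "steps": [
    {"grip": 0.55, "offset": [0, 0, 0], "twist": [0, 0, 0]},
    {"grip": 0.4, "offset": [0, 0, 0], "twist": [0, 0, 0]},
    {"grip": 0.3, "offset": [0, 0, 0], "twist": [0, 0, 0]},
    {"grip": 0.3, "offset": [0, 0, 0], "twist": [0, 0, 0]},
    {"grip": 0.3, "offset": [0, 0, 0], "twist": [0, 0, 0]},
    {"grip": 0.3, "offset": [0, 0, 0.3], "twist": [0, 0, 0]},
    {"grip": 0.3, "offset": [0, 0, 0.6], "twist": [0, 0, 0]},
    {"grip": 0.3, "offset": [0, 0, 1], "twist": [0, 0, 0]},
    {"grip": 0.3, "offset": [0, 0, 1], "twist": [0, 0, 0]},
    {"grip": 0.3, "offset": [0, 0, 1], "twist": [0, 0, 0]},
    {"grip": 0.3, "offset": [0, 0, 0.6], "twist": [0, 0, 0]},
    {"grip": 0.3, "offset": [0, 0, 0], "twist": [0, 0, 0]}
  ],
  "grip_force": 80
}}

```text
time_s: 21.95
tool_pos: [0.4787, 0.4164, 0.2105]
ee_rot: [179.9, -0.0, 101.4]
contact_force: [1.1, 0.4, -4.2]
opening: 0.0601
finger_force: 87.5
```

Request:
{"method": "play_rows", "body": {
  "steps": [
    {"grip": 0.3, "offset": [0.05, -0.2, 0], "twist": [0, 0, -0.1]},
    {"grip": 0.3, "offset": [0.1, -0.4, 0], "twist": [0, 0, -0.1]},
    {"grip": 0.3, "offset": [0.12, -0.6, 0], "twist": [0, 0, -0.1]},
    {"grip": 0.3, "offset": [0.15, -0.7, 0], "twist": [0, 0, -0.1]},
    {"grip": 0.3, "offset": [0.15, -0.7, 0], "twist": [0, 0, -0.15]},
    {"grip": 0.3, "offset": [0.15, -0.7, 0], "twist": [0, 0, 0]},
    {"grip": 0.3, "offset": [0.15, -0.7, 0], "twist": [0, 0, 0]},
    {"grip": 0.3, "offset": [0.15, -0.7, 0], "twist": [0, 0, 0]},
    {"grip": 0.3, "offset": [0.15, -0.7, 0], "twist": [0, 0, 0]},
    {"grip": 0.3, "offset": [0.15, -0.7, 0], "twist": [0, 0, 0]},
    {"grip": 0.3, "offset": [0.15, -0.7, 0], "twist": [0, 0, 0]},
    {"grip": 0.3, "offset": [0.15, -0.7, 0], "twist": [0, 0, 0]},
    {"grip": 0.3, "offset": [0.15, -0.7, 0], "twist": [0, 0, 0]},
    {"grip": 0.3, "offset": [0.15, -0.7, 0], "twist": [0, 0, 0]},
    {"grip": 0.3, "offset": [0.15, -0.7, 0], "twist": [0, 0, 0]},
    {"grip": 0.3, "offset": [0.15, -0.7, 0], "twist": [0, 0, 0]},
    {"grip": 0.3, "offset": [0.15, -0.7, 0], "twist": [0, 0, 0]},
    {"grip": 0.3, "offset": [0.15, -0.7, 0], "twist": [0, 0, 0]},
    {"grip": 0.3, "offset": [0.15, -0.7, 0], "twist": [0, 0, 0]},
    {"grip": 0.3, "offset": [0.15, -0.7, 0], "twist": [0, 0, 0]}
  ]
}}

```text
time_s: 24.45
tool_pos: [0.5351, 0.1533, 0.2097]
ee_rot: [-180.0, -0.0, 96.6]
contact_force: [0.4, -0.2, -5.0]
opening: 0.0602
finger_force: 87.5
```

Request:
{"method": "play_rows", "body": {
  "steps": [
    {"grip": 0.3, "offset": [0.15, -0.7, 0], "twist": [0, 0, 0]},
    {"grip": 0.3, "offset": [0.15, -0.7, 0], "twist": [0, 0, 0]},
    {"grip": 0.3, "offset": [0.15, -0.7, 0], "twist": [0, 0, 0]},
    {"grip": 0.3, "offset": [0.15, -0.7, 0], "twist": [0, 0, 0]},
    {"grip": 0.3, "offset": [0.15, -0.7, 0], "twist": [0, 0, 0]},
    {"grip": 0.3, "offset": [0.15, -0.7, 0], "twist": [0, 0, 0]},
    {"grip": 0.3, "offset": [0.15, -0.7, 0], "twist": [0, 0, 0]},
    {"grip": 0.3, "offset": [0.15, -0.7, 0], "twist": [0, 0, 0]},
    {"grip": 0.3, "offset": [0.15, -0.6, 0], "twist": [0, 0, 0]},
    {"grip": 0.3, "offset": [0.1, -0.5, 0], "twist": [0, 0, 0]},
    {"grip": 0.3, "offset": [0.1, -0.3, 0], "twist": [0, 0, 0]},
    {"grip": 0.3, "offset": [0, 0, 0], "twist": [0, 0, 0]},
    {"grip": 0.3, "offset": [0, 0, 0], "twist": [0, 0, 0]}
  ]
}}

```text
time_s: 26.08
tool_pos: [0.5659, 0.0146, 0.2097]
ee_rot: [-180.0, -0.0, 96.7]
contact_force: [-0.4, 0.8, -5.1]
opening: 0.0599
finger_force: 87.5
```

```bash
python3 - <<'E'
from h import *
S=capture("side")["pixels"];
cv2.imwrite("pics/over.png",cv2.convertScaleAbs(cv2.resize(S[130:340,230:410],(514,600),interpolation=2),alpha=1.3,beta=10));print(get_state()["tool_pos"])
E
```

```text
[0.56584256 0.01457442 0.20971077]
```

View pics/over.png

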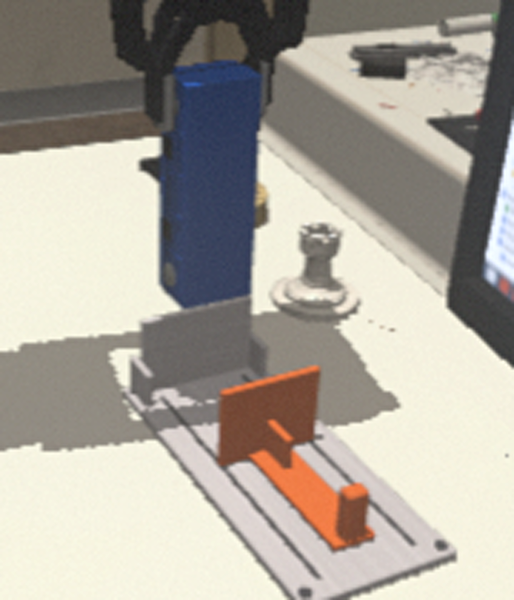

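The view shows the case hanging upright at crop (210,190) just behind the fixed plate, whose top edge runs from (142,320) to (250,298). The orange plate's top edge runs from (220,392) to (320,368). I'll fit the case and stand in the same view.

```bash
python3 - <<'E'
from h import *
S=capture("side");q=lambda l:np.array([230,130])+np.array(l)/2.856-.5
k=np.array([[-.027,-.02,.16],[.027,-.02,.16],[-.027,-.02,0],[.027,-.02,0],[-.027,.02,0]])
m=lambda p,k:place([p[0],p[1],.09,p[2]],(k-[0,0,.142])@Ro.from_euler("x",p[3]).as_matrix().T+[0,0,.142])
p,r=fit(m,[(S,k,q([(175,84),(258,78),(181,308),(251,298),(162,293)]))],[.566,.015,.117,0]);print("case",p.round(4),r)
f=lambda p,k:place([p[0],p[1],0,p[2]],np.array(k)[:,:3]+np.outer(np.array(k)[:,3],[0,p[3],0]))
sS=[[.055,-.17,.008,0],[-.045,.06,.068,0],[.045,.06,.068,0],[-.037,-.056,.067,1],[.037,-.056,.067,1],[0,-.15,.048,1],[-.037,-.056,.008,1]]
p,r=fit(f,[(S,sS,q([(456,553),(142,321),(250,298),(219,392),(321,367),(354,488),(220,463)]))],[.57,-.04,.117,.0175]);print("stand",p.round(4),r)
E
```

```text
case [ 0.5609  0.0119  0.0135 -0.0602] [[1.2, -0.7], [0.0, -1.6], [-0.7, 1.9], [0.5, 1.0], [-1.2, -1.2]]
stand [ 0.5717 -0.0363  0.1152  0.015 ] [[0.3, -1.0], [0.1, 0.3], [1.1, -0.6], [0.7, 0.5], [-0.4, 0.1], [-0.7, -0.4], [-0.7, 1.9]]
```

Request:
{"method": "play_rows", "body": {
  "steps": [
    {"grip": 0.3, "offset": [0.05, -0.5, 0], "twist": [0, 0, 0]},
    {"grip": 0.3, "offset": [0.05, -0.5, 0], "twist": [0, 0, 0]},
    {"grip": 0.3, "offset": [0, -0.2, 0], "twist": [0, 0, 0]},
    {"grip": 0.3, "offset": [0, 0, -0.5], "twist": [0, 0, 0]},
    {"grip": 0.3, "offset": [0, 0, -0.8], "twist": [0, 0, 0]},
    {"grip": 0.3, "offset": [0, 0, -0.8], "twist": [0, 0, 0]},
    {"grip": 0.3, "offset": [0, 0, -0.7], "twist": [0, 0, 0]},
    {"grip": 0.3, "offset": [0, 0, -0.5], "twist": [0, 0, 0]},
    {"grip": 0.3, "offset": [0, 0, -0.3], "twist": [0, 0, 0]},
    {"grip": 0.3, "offset": [0, 0, -0.2], "twist": [0, 0, 0]},
    {"grip": 0.3, "offset": [0, 0, -0.1], "twist": [0, 0, 0]},
    {"grip": 0.3, "offset": [0, 0, -0.1], "twist": [0, 0, 0]},
    {"grip": 0.3, "offset": [0, 0, 0], "twist": [0, 0, 0]}
  ]
}}

```text
time_s: 27.8
tool_pos: [0.5679, -0.0098, 0.1297]
ee_rot: [-180.0, 0.0, 96.6]
contact_force: [-0.4, 0.4, -4.7]
opening: 0.0598
finger_force: 87.5
```

Request:
{"method": "play_rows", "body": {
  "steps": [
    {"grip": 0.3, "offset": [0, 0, -0.05], "twist": [0, 0, 0]},
    {"grip": 0.3, "offset": [0, 0, -0.05], "twist": [0, 0, 0]},
    {"grip": 0.3, "offset": [0, 0, 0], "twist": [0, 0, 0]}
  ]
}}

```text
time_s: 28.18
tool_pos: [0.5682, -0.0098, 0.1287]
ee_rot: [179.9, 0.0, 96.6]
contact_force: [-2.5, 1.0, 7.0]
opening: 0.0602
finger_force: 88.5
```

```bash
python3 - <<'E'
from h import *
S=capture("side");i=S["pixels"]
for n,w in (("foot",.008),):
  print(proj(S,place([.568,-.0098,w,.117],np.array([[-.027,-.02,0],[.027,-.02,0],[-.027,-.02,.16],[.027,-.02,.16]]))).round(1).tolist())
cv2.imwrite("pics/set.png",i)
h=i.astype(int);m=((h[...,0]>h[...,2]+25)&(h[...,0]>h[...,1]+15)); m[:,:240]=0;m[:,345:]=0
for r in range(175,280,6):
  x=np.nonzero(m[r])[0]; print(r,(x.min(),x.max(),len(x)) if len(x) else None)
E
```

```text
[[298.4, 278.9], [321.9, 272.4], [300.8, 205.9], [326.4, 200.8]]
175 None
181 None
187 None
193 None
199 (np.int64(297), np.int64(322), 26)
205 (np.int64(298), np.int64(324), 27)
211 (np.int64(299), np.int64(324), 26)
217 (np.int64(297), np.int64(323), 27)
223 (np.int64(299), np.int64(323), 25)
229 (np.int64(297), np.int64(322), 26)
235 (np.int64(297), np.int64(322), 26)
241 (np.int64(297), np.int64(322), 26)
247 (np.int64(297), np.int64(321), 25)
253 (np.int64(296), np.int64(321), 26)
259 (np.int64(294), np.int64(321), 27)
265 (np.int64(298), np.int64(306), 9)
271 (np.int64(296), np.int64(305), 9)
277 (np.int64(299), np.int64(301), 3)
```

Foot contact made. Reduce the force, open slowly, let the case settle.

Request:
{"method": "play_rows", "body": {
  "steps": [
    {"grip": 0.38, "offset": [0, 0, 0], "twist": [0, 0, 0]},
    {"grip": 0.42, "offset": [0, 0, 0], "twist": [0, 0, 0]},
    {"grip": 0.46, "offset": [0, 0, 0], "twist": [0, 0, 0]},
    {"grip": 0.5, "offset": [0, 0, 0], "twist": [0, 0, 0]},
    {"grip": 0.55, "offset": [0, 0, 0], "twist": [0, 0, 0]},
    {"grip": 0.65, "offset": [0, 0, 0], "twist": [0, 0, 0]},
    {"grip": 0.9, "offset": [0, 0, 0], "twist": [0, 0, 0]},
    {"grip": 0.9, "offset": [0, 0, 0], "twist": [0, 0, 0]},
    {"grip": 0.9, "offset": [0, 0, 0], "twist": [0, 0, 0]}
  ],
  "grip_force": 20
}}

```text
time_s: 29.35
tool_pos: [0.5679, -0.0098, 0.1276]
ee_rot: [-180.0, -0.0, 96.6]
contact_force: [-0.5, 0.0, 0.9]
opening: 0.0812
finger_force: 0.0
```

```bash
python3 - <<'E'
from h import *
S=capture("side");i=S["pixels"]
h=i.astype(int);m=((h[...,0]>h[...,2]+25)&(h[...,0]>h[...,1]+15)); m[:,:240]=0;m[:,345:]=0
for r in range(187,280,6):
  x=np.nonzero(m[r])[0]; print(r,(x.min(),x.max(),len(x)) if len(x) else None)
E
```

```text
187 None
193 None
199 (np.int64(292), np.int64(321), 30)
205 (np.int64(298), np.int64(324), 27)
211 (np.int64(299), np.int64(323), 25)
217 (np.int64(299), np.int64(323), 25)
223 (np.int64(299), np.int64(323), 25)
229 (np.int64(299), np.int64(322), 24)
235 (np.int64(297), np.int64(322), 26)
241 (np.int64(295), np.int64(322), 27)
247 (np.int64(295), np.int64(322), 27)
253 (np.int64(298), np.int64(321), 24)
259 (np.int64(294), np.int64(321), 26)
265 (np.int64(298), np.int64(307), 10)
271 (np.int64(296), np.int64(305), 10)
277 (np.int64(299), np.int64(302), 4)
```

Request:
{"method": "play_rows", "body": {
  "steps": [
    {"grip": 0.95, "offset": [0, 0, 0.4], "twist": [0, 0, 0]},
    {"grip": 0.95, "offset": [0, 0, 0.8], "twist": [0, 0, 0]},
    {"grip": 0.95, "offset": [0, 0, 1], "twist": [0, 0, 0]},
    {"grip": 0.95, "offset": [0, 0, 1], "twist": [0, 0, 0]},
    {"grip": 0.8, "offset": [0, 0, 1], "twist": [0, 0, 0]},
    {"grip": 0.5, "offset": [0.1, -0.6, 0], "twist": [0, 0, 0]},
    {"grip": 0.2, "offset": [0.1, -1, 0], "twist": [0, 0, 0]},
    {"grip": 0.2, "offset": [0.15, -1, 0], "twist": [0, 0, 0]},
    {"grip": 0.2, "offset": [0.15, -1, 0], "twist": [0, 0, 0]},
    {"grip": 0.2, "offset": [0.1, -1, 0], "twist": [0, 0, 0]},
    {"grip": 0.2, "offset": [0.1, -1, 0], "twist": [0, 0, 0]},
    {"grip": 0.2, "offset": [0.1, -1, 0], "twist": [0, 0, 0]},
    {"grip": 0.2, "offset": [0.1, -0.8, 0], "twist": [0, 0, 0]},
    {"grip": 0.2, "offset": [0.05, -0.64, 0], "twist": [0, 0, 0]},
    {"grip": 0.2, "offset": [0, 0, 0], "twist": [0, 0, 0]}
  ]
}}

```text
time_s: 31.28
tool_pos: [0.5869, -0.1713, 0.2115]
ee_rot: [-180.0, -0.0, 96.6]
contact_force: [-0.1, 0.7, -0.1]
opening: 0.0514
finger_force: 0.0
```

Request:
{"method": "play_rows", "body": {
  "steps": [
    {"grip": 0.2, "offset": [0, 0, -1], "twist": [0, 0, 0]},
    {"grip": 0.2, "offset": [0, 0, -1], "twist": [0, 0, 0]},
    {"grip": 0.2, "offset": [0, 0, -1], "twist": [0, 0, 0]},
    {"grip": 0.2, "offset": [0, 0, -1], "twist": [0, 0, 0]},
    {"grip": 0.2, "offset": [0, 0, -1], "twist": [0, 0, 0]},
    {"grip": 0.2, "offset": [0, 0, -1], "twist": [0, 0, 0]},
    {"grip": 0.2, "offset": [0, 0, -1], "twist": [0, 0, 0]},
    {"grip": 0.2, "offset": [0, 0, 0], "twist": [0, 0, 0]}
  ]
}}

```text
time_s: 32.28
tool_pos: [0.5863, -0.1697, 0.0705]
ee_rot: [-179.9, -0.1, 96.7]
contact_force: [0.6, 0.4, 0.3]
opening: 0.0511
finger_force: 0.0
```

```bash
python3 - <<'E'
from h import *
S=capture("side");i=S["pixels"];T=capture("top")["pixels"]
a=cv2.resize(i[150:350,250:410],(480,600),interpolation=2);b=cv2.resize(T[130:280,300:380],(320,600),interpolation=2)
cv2.imwrite("pics/tab.png",cv2.convertScaleAbs(np.hstack([a,b]),alpha=1.3,beta=10));print(get_state()["tool_pos"])
print(((proj(S,[[.587,-.1706,.048],[.587,-.1706,.04]])-[250,150]+.5)*3).tolist())
E
```

```text
[ 0.58716639 -0.17028905  0.0724198 ]
[[309.5232033861117, 451.86492766725456], [308.29752209434423, 463.26975373559657]]
```

View pics/tab.png

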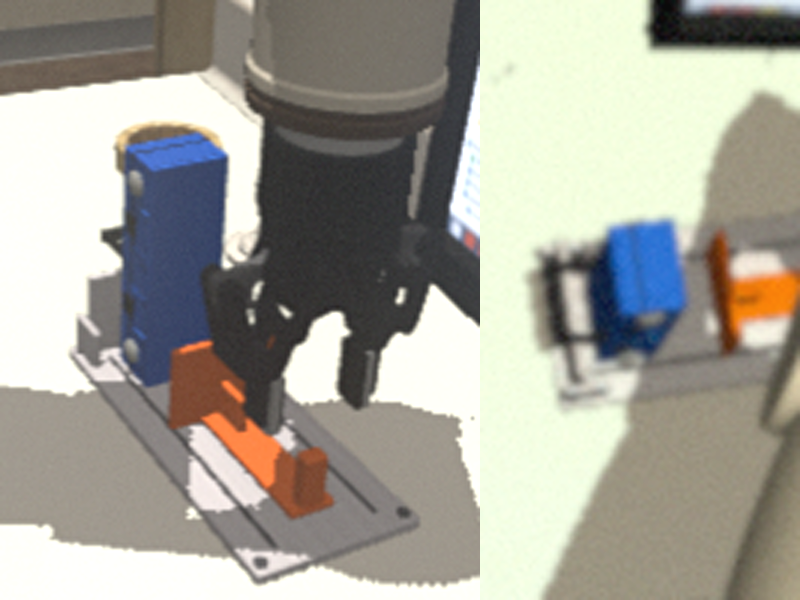

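The case stands upright between the plates (side crop (175,260)). The tab top is at (313,452) against a predicted (310,452), and the fingers straddle it from above. Descend and pinch.

Request:
{"method": "play_rows", "body": {
  "steps": [
    {"grip": 0.2, "offset": [0.04, 0, -0.8], "twist": [0, 0, 0]},
    {"grip": 0.2, "offset": [0, 0, -0.8], "twist": [0, 0, 0]},
    {"grip": 0.2, "offset": [0, 0, -0.7], "twist": [0, 0, 0]},
    {"grip": 0.2, "offset": [0, 0, -0.2], "twist": [0, 0, 0]},
    {"grip": -0.3, "offset": [0, 0, 0], "twist": [0, 0, 0]},
    {"grip": -0.5, "offset": [0, 0, 0], "twist": [0, 0, 0]},
    {"grip": -0.7, "offset": [0, 0, 0], "twist": [0, 0, 0]},
    {"grip": -0.8, "offset": [0, 0, 0], "twist": [0, 0, 0]},
    {"grip": -0.8, "offset": [0, 0, 0], "twist": [0, 0, 0]},
    {"grip": -0.8, "offset": [0, 0, 0], "twist": [0, 0, 0]}
  ],
  "grip_force": 25
}}

```text
time_s: 33.62
tool_pos: [0.5895, -0.1706, 0.0226]
ee_rot: [179.8, 0.1, 96.7]
contact_force: [14.9, 1.1, -5.5]
opening: 0.0154
finger_force: 31.0
```

Request:
{"method": "play_rows", "body": {
  "steps": [
    {"grip": -0.8, "offset": [0.08, 0.1, 0], "twist": [0, 0, 0]},
    {"grip": -0.8, "offset": [0, 0.2, 0], "twist": [0, 0, 0]},
    {"grip": -0.8, "offset": [-0.023, 0.2, 0], "twist": [0, 0, 0]},
    {"grip": -0.8, "offset": [-0.023, 0.2, 0], "twist": [0, 0, 0]},
    {"grip": -0.8, "offset": [-0.023, 0.2, 0], "twist": [0, 0, 0]},
    {"grip": -0.8, "offset": [-0.023, 0.2, 0], "twist": [0, 0, 0]},
    {"grip": -0.8, "offset": [-0.023, 0.2, 0], "twist": [0, 0, 0]},
    {"grip": -0.8, "offset": [-0.023, 0.2, 0], "twist": [0, 0, 0]},
    {"grip": -0.8, "offset": [-0.023, 0.2, 0], "twist": [0, 0, 0]},
    {"grip": -0.8, "offset": [0, 0, 0], "twist": [0, 0, 0]}
  ]
}}

```text
time_s: 34.88
tool_pos: [0.5859, -0.1363, 0.0223]
ee_rot: [-180.0, 0.0, 96.7]
contact_force: [-3.5, 1.0, 7.5]
opening: 0.015
finger_force: 32.5
```

Request:
{"method": "play_rows", "body": {
  "steps": [
    {"grip": -0.8, "offset": [-0.012, 0.1, 0], "twist": [0, 0, 0]},
    {"grip": -0.8, "offset": [-0.012, 0.1, 0], "twist": [0, 0, 0]},
    {"grip": -0.8, "offset": [-0.012, 0.1, 0], "twist": [0, 0, 0]},
    {"grip": -0.8, "offset": [-0.012, 0.1, 0], "twist": [0, 0, 0]},
    {"grip": -0.8, "offset": [-0.012, 0.1, 0], "twist": [0, 0, 0]},
    {"grip": -0.8, "offset": [-0.012, 0.1, 0], "twist": [0, 0, 0]},
    {"grip": -0.8, "offset": [-0.012, 0.1, 0], "twist": [0, 0, 0]},
    {"grip": -0.8, "offset": [0, 0, 0], "twist": [0, 0, 0]}
  ]
}}

```text
time_s: 35.88
tool_pos: [0.5842, -0.1228, 0.0224]
ee_rot: [-180.0, 0.0, 96.7]
contact_force: [-5.0, -1.8, 6.2]
opening: 0.0155
finger_force: 32.4
```

Request:
{"method": "play_rows", "body": {
  "steps": [
    {"grip": -0.8, "offset": [-0.006, 0.05, 0], "twist": [0, 0, 0]},
    {"grip": -0.8, "offset": [-0.006, 0.05, 0], "twist": [0, 0, 0]},
    {"grip": -0.8, "offset": [-0.006, 0.05, 0], "twist": [0, 0, 0]},
    {"grip": -0.8, "offset": [-0.006, 0.05, 0], "twist": [0, 0, 0]},
    {"grip": -0.8, "offset": [0, 0, 0], "twist": [0, 0, 0]}
  ]
}}

```text
time_s: 36.5
tool_pos: [0.5838, -0.1189, 0.0223]
ee_rot: [-180.0, 0.1, 96.7]
contact_force: [-4.5, -3.6, 6.6]
opening: 0.0154
finger_force: 32.4
```

Request:
{"method": "play_rows", "body": {
  "steps": [
    {"grip": -0.8, "offset": [-0.006, 0.05, 0], "twist": [0, 0, 0]},
    {"grip": -0.8, "offset": [-0.006, 0.05, 0], "twist": [0, 0, 0]},
    {"grip": -0.8, "offset": [0, 0, 0], "twist": [0, 0, 0]}
  ]
}}

```text
time_s: 36.88
tool_pos: [0.5836, -0.1169, 0.0224]
ee_rot: [-180.0, 0.1, 96.7]
contact_force: [-4.5, -4.2, 6.1]
opening: 0.0153
finger_force: 32.4
```

Request:
{"method": "play_rows", "body": {
  "steps": [
    {"grip": -0.8, "offset": [-0.005, 0.05, 0], "twist": [0, 0, 0]},
    {"grip": -0.8, "offset": [0, 0, 0], "twist": [0, 0, 0]}
  ]
}}

```text
time_s: 37.12
tool_pos: [0.5834, -0.116, 0.0224]
ee_rot: [-180.0, 0.1, 96.6]
contact_force: [-4.1, -4.6, 6.6]
opening: 0.0154
finger_force: 32.4
```

Request:
{"method": "play_rows", "body": {
  "steps": [
    {"grip": -0.8, "offset": [-0.005, 0.05, 0], "twist": [0, 0, 0]},
    {"grip": -0.8, "offset": [0, 0, 0], "twist": [0, 0, 0]}
  ]
}}

```text
time_s: 37.38
tool_pos: [0.5833, -0.115, 0.0224]
ee_rot: [-180.0, 0.1, 96.7]
contact_force: [-4.9, -4.8, 6.5]
opening: 0.015
finger_force: 32.4
```

Request:
{"method": "play_rows", "body": {
  "steps": [
    {"grip": -0.8, "offset": [-0.005, 0.05, 0], "twist": [0, 0, 0]},
    {"grip": -0.8, "offset": [0, 0, 0], "twist": [0, 0, 0]}
  ]
}}

```text
time_s: 37.62
tool_pos: [0.5833, -0.115, 0.0224]
ee_rot: [-180.0, 0.2, 96.6]
contact_force: [-3.5, -13.3, 3.7]
opening: 0.0153
finger_force: 32.2
```

Contact force jumped to 13 N with no further travel, so the case is snug. A little more to seat it, then release and back off.

Request:
{"method": "play_rows", "body": {
  "steps": [
    {"grip": -0.8, "offset": [-0.002, 0.02, 0], "twist": [0, 0, 0]},
    {"grip": -0.8, "offset": [0, 0, 0], "twist": [0, 0, 0]},
    {"grip": -0.55, "offset": [0, 0, 0], "twist": [0, 0, 0]},
    {"grip": -0.3, "offset": [0, 0, 0], "twist": [0, 0, 0]},
    {"grip": 0, "offset": [0, 0, 0], "twist": [0, 0, 0]},
    {"grip": 0, "offset": [0, 0, 0], "twist": [0, 0, 0]},
    {"grip": 0, "offset": [0, 0, 0.5], "twist": [0, 0, 0]},
    {"grip": 0, "offset": [0, 0, 0.8], "twist": [0, 0, 0]},
    {"grip": 0, "offset": [0, 0, 0.8], "twist": [0, 0, 0]},
    {"grip": 0, "offset": [0, -0.7, 0.8], "twist": [0, 0, 0]},
    {"grip": 0, "offset": [0, -1, 0.8], "twist": [0, 0, 0]},
    {"grip": 0, "offset": [0, -1, 0.8], "twist": [0, 0, 0]},
    {"grip": 0, "offset": [0, -1, 0.8], "twist": [0, 0, 0]},
    {"grip": 0, "offset": [0, -1, 0.8], "twist": [0, 0, 0]},
    {"grip": 0, "offset": [0, 0, 0], "twist": [0, 0, 0]}
  ]
}}

```text
time_s: 39.5
tool_pos: [0.5836, -0.2092, 0.145]
ee_rot: [179.9, 0.1, 96.5]
contact_force: [0.4, 0.7, -0.5]
opening: 0.0426
finger_force: 0.0
```

```bash
python3 - <<'E'
from h import *
S=capture("side");i=S["pixels"]; h=i.astype(int)
blue=((h[...,0]>h[...,2]+25)&(h[...,0]>h[...,1]+15)); blue[:,:240]=0;blue[:,345:]=0
org=(h[...,2]>h[...,0]+70); org[:,:270]=0
for r in range(194,300,8):
  f=lambda m:(int(np.nonzero(m[r])[0].min()),int(np.nonzero(m[r])[0].max())) if m[r].any() else None
  print(r,f(blue),f(org))
# predicted: snug
st=[.5725,-.0375,0,.117]
P=place(st,[[-.027,.02,.168],[.027,.02,.168],[-.037,.014,.067],[.037,.014,.067],[0,-.08,.048]]);print(proj(S,P).round(1).tolist()); print(P[-1])
E
```

```text
194 (297, 315) None
202 (289, 321) None
210 (295, 320) None
218 (293, 319) None
226 (293, 319) None
234 (291, 318) (411, 411)
242 (288, 318) None
250 (292, 295) (300, 308)
258 (288, 288) None
266 None (312, 450)
274 None (303, 319)
282 None (311, 338)
290 None (320, 321)
298 None (325, 342)
[[298.3, 203.2], [323.7, 198.3], [293.8, 253.0], [326.8, 244.9], [335.9, 282.7]]
[ 0.58183866 -0.11695306  0.048     ]
```

```bash
python3 -c "
from bench import *
print(close_job())"
```

```text
the job is handed in; nothing more can be done
None
```

The job is handed in. The +y end sank when I lifted the case, so it stands on that end between the plates; pushing the orange plate up stopped hard at about 13 N, and the gripper is clear (39.5 s used). I'd used all 10 pictures by then, so I checked the final fit only by force, travel and edge pixels, and didn't measure the other things on the desk again.

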